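# Stack driftwood offcuts into a level stand for a glass ramekin

## Task

Build a little stand for the glass ramekin on the cutting board: turn the grey driftwood block over, setting it down and taking hold again as needed, until its blue-painted side is on top, and lay it centred on the pale wedge the way round that makes the blue side level. Let go of it, then gently set the ramekin upright in the middle of the blue side. Keep the wedge lying flat on the board and leave the tongs where they are.

Things in the scene. Friction and masses are not known exactly. Their poses are not given: they have to be found in the camera images.
- board: Beech cutting board, 280 x 220 x 18 mm thick (x, y, z), flat on the table and fixed; its origin is the centre of its underside. Board height 18 mm above the table.
- wedge_top (a point): Loose pale wooden wedge lying flat on the board, 120 mm long (its x), 66 mm wide (its y), about 190 g. This point is the middle of its sloping upper face, 32.6 mm above its flat underside. z is up; the upper face rises by 10 degrees toward +x: the wedge is 22 mm thick at its -x end and 43.2 mm at its +x end.
- block_center (a point): Loose grey driftwood block, about 240 g, five-sided prism 58 mm wide (its y, between flat parallel end faces: grip here), 100 long, 90 high; point at its centre. Axes as it should finally lie: z out of the blue side, x and y then parallel to the wedge's. Outline (x,z) mm: (-42.3,-47.2) (44.4,-32.0) (56.5,10.3) (18.2,42.5) (-43.8,42.5); sides in order foot, dark, rough, blue, end.
- block_top (a point): Middle of the block's blue-painted side: (-12.8, 0, 42.5) mm from block_center, axes as block_center's. The blue side is 62 mm (x) by 58 mm (y).
- block_foot (a point): Middle of the block's foot, an 88 mm plain side: (1.0, 0, -39.6) mm from block_center, axes as block_center's. The foot is tilted 10 degrees to the blue side, rising toward +x, so that it matches the wedge; in the finished stand this point meets wedge_top.
- block_dark (a point): Middle of the block's dark-stained side (44 mm): (50.4, 0, -10.8) mm from block_center, same axes. The block starts on its 50 mm rough side (centre 44.2 mm up), y level. Turned 66 degrees x toward z (about -y) it rests stably on the dark side (centre 51.5 mm up, x axis 74 degrees below level); 74 degrees more gives the final attitude. Too far for one grasp.
- ramekin_center (a point): Loose clear glass ramekin, an open round cup 40 mm high, 64 mm across at the rim and 51 mm at the foot, 120 g, standing upright on the table. This point is on its axis half-way up (20 mm above its foot), z up.
- tongs: Stainless steel tongs (bystander) lying flat, 250 mm long along x, 20 mm high; origin under the middle.
There are look-alikes about, which are no part of the job. What is shaped like the part that bears block_center but pink or turquoise is not meant.

How it is judged:
By the outcome, as a careful person would: the job done as asked, in the order asked, and still so for the second after the job is handed in, with the robot touching nothing.
It also fails if it takes over 72 s, if anything falls off the work surface, if the arm or the gripper's body presses on something with over 40 N, if the wrist force passes 120 N, or if a joint passes its speed limit or range.

## Robot

A 6-joint arm with a two-finger parallel gripper is mounted at the origin on the work surface. World frame = base frame: x ahead of the robot, y to its left, z up, the work surface at z = 0. Lengths are in m, angles in rad, forces in N, time in s.
With the tool pointing down it reaches from about 0.35 to 0.975 m from the base axis. Payload 7.1 kg.
Tool frame: the origin (TCP) lies between the finger pads; the fingertips stand 25 mm ahead of it and the grasp point (between the pads) lies 6 mm ahead of it; z points along the fingers, y is the line along which they close (so a half turn about z gives the same grasp; the last joint's range is limited). The gripper opens to 88 mm and grips with 3 to 60 N. Pads are 20 mm wide; open, the fingers measure 115 mm over their backs; the gripper's body (75 mm by 178 mm) begins 61 mm behind the grasp point.
Start: joints at [1.276, 0.423, 1.63, -0, 1.089, -0.019], TCP at [0.17, 0.601, 0.248] pointing down, gripper open.
Joint ranges: [-3, 3], [-0.9, 2.11], [0.09, 2.58], [-1.31, 4.45], [0.11, 2.69], [-2.54, 2.54]. Speed limits (rad/s): [2.39, 2.39, 3.01, 3.14, 3.14, 3.14].

## Interface

Orientations are given as a unit quaternion [x, y, z, w].
In Python, from station import read_state, read_camera, sign_off gives the robot as it stands. The module is installed in compiled form; this text tells all that it offers.
- The arm moves only by the shell command python3 -m handwheel 'ROWS' [FORCE]. ROWS is JSON, a list that holds one entry, the list of rows, each a list of 5 numbers: the shift along the tool's x, y, z in cm, then the turn about the tool's z in degrees, then the finger opening in cm, from 0 to 8.78. In form: [[[x, y, z, yaw, claw], ...]]. A call has 1 to 20 rows; each row shifts and turns the commanded pose from where the row before left it, along the tool's axes as they then stand; what a row does not reach is not made up. A row lasts 1/12 s, in which the tool goes at most 41.7 mm and 7.16 degrees, less where a joint would pass 70% of its speed; a pose out of reach is approached as far as the arm can. A call with a gripper value outside its range is refused whole. The fingers move at their own pace and stop on an object; FORCE is the grip in N (left out, the last holds). Time passes only in rows, so rows that do not move let the fingers close. It gives the time, the measured TCP pose, the force, the opening and the grip force at its end, in the units of the state.
- read_state(): the state, without advancing time (a new reading comes with each control period).
- read_camera(name): name is "scene" or "side" or "wrist"; returns a dict with "img" (480x640x3 uint8, red, green, blue), "range_z" (480x640 float32, m along the optical axis (not along the pixel's ray), 0 where there is no reading), "fx", "fy", "cx", "cy" (pixels), "world_to_cam" (4x4, takes a point from world to camera coordinates); the wrist camera has in their place "hand_eye" (4x4, takes a point from camera to tool coordinates, whose origin is the TCP and whose axes are the flange's). Camera axes: x right, y down, z forward; pixel columns grow to the right and rows downward; lengths in m; the calibration is good to about 2 mm. The wrist camera is an equidistant fisheye: a pixel r from the principal point sees the ray r / f radians off the axis. A picture is of the moment at which its call begins: read the wrist's pose just before it.
- sign_off(): hands the job in; it is judged then, once.
The state is a dict: "time": time; "qpos": joint angles; "dq": joint speeds; "joint_torque": joint torques, N m; "tool_pos": TCP position; "eef_rot": TCP orientation; "force": force on the tool from outside, world axes, zero at the start; "ft_torque": the same for the moment, N m; "finger_gap": opening from 0.0 (shut) to 1.0 (fully open); "grip_force": force on a finger pad.
Only numpy, scipy, OpenCV 4.12 (cv2) and the standard library are available. Lean on these libraries where they do the work, as an engineer would, in place of code of your own. Each camera call takes 0.05 s, during which the arm holds its last target. There are 200 camera calls.

## Working session

There is one attempt and no reset: what is moved stays moved. The work goes in short steps, Python scripts to look and compute and a shell command to move; the robot and the scene stay as the last step left them, time stands still between calls to the robot, and variables do not carry over. Pictures are saved under pics/ and viewed, at most 10 in all, crops included, and the job is handed in when it is done.

```bash
mkdir -p pics
cat > h.py <<'E'
import numpy as np, cv2
from station import read_state, read_camera
from scipy.spatial.transform import Rotation as R
def snap(n,f):
    s=read_state(); c=read_camera(n); cv2.imwrite('pics/'+f,c['img'][:,:,::-1]); c['s']=s; np.save('pics/'+f+'.npy',c,allow_pickle=True); return c
def load(f): return np.load('pics/'+f+'.npy',allow_pickle=True).item()
def T(c):
    if 'world_to_cam' in c: return np.linalg.inv(np.array(c['world_to_cam']))
    M=np.eye(4); M[:3,:3]=R.from_quat(c['s']['eef_rot']).as_matrix(); M[:3,3]=c['s']['tool_pos']; return M@np.array(c['hand_eye'])
def ray(c,u,v):
    u=np.asarray(u,float);v=np.asarray(v,float)
    a=(u-c['cx'])/c['fx'];b=(v-c['cy'])/c['fy']
    if 'world_to_cam' in c: d=np.stack([a,b,np.ones_like(a)],-1)
    else:
        r=np.hypot(a,b)+1e-12; d=np.stack([a/r*np.sin(r),b/r*np.sin(r),np.cos(r)],-1)
    M=T(c); return M[:3,3], d@M[:3,:3].T, d
def onplane(c,u,v,z):
    o,d,_=ray(c,u,v); return o+d*((z-o[2])/d[...,2])[...,None]
def cloud(c):
    v,u=np.mgrid[:480,:640]; o,d,dc=ray(c,u,v); z=c['range_z']
    P=o+d*(z/np.maximum(dc[...,2],1e-3))[...,None]; P[z==0]=np.nan; return P
E
python3 - <<'E'
from h import *
for n in('scene','side'):
    c=snap(n,n+'0.png'); print(n,T(c).round(3).tolist())
s=read_state(); print(s['time'],s['eef_rot'],s['force'])
E
```

```text
scene [[0.23, 0.642, -0.731, 1.307], [0.973, -0.157, 0.168, -0.186], [-0.007, -0.75, -0.661, 0.778], [0.0, 0.0, 0.0, 1.0]]
side [[0.998, -0.053, 0.042, 0.476], [-0.067, -0.687, 0.723, -0.986], [-0.01, -0.724, -0.689, 1.0], [0.0, 0.0, 0.0, 1.0]]
0.1 [ 1.37460455e-01  9.90507033e-01 -6.56746603e-04 -9.27258965e-05] [0.62963035 0.04404008 0.49885987]
```

View pics/scene0.png

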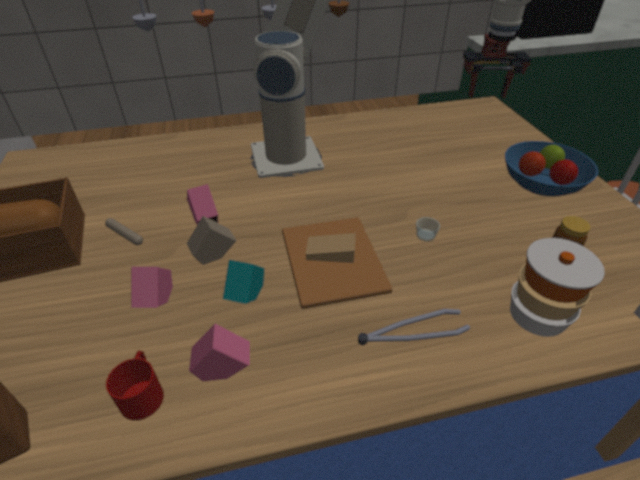

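View pics/side0.png

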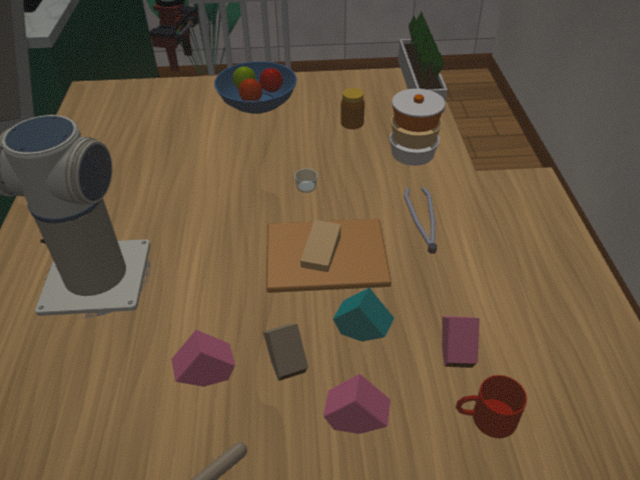

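Candidates for the block: scene (211,241) grey; look-alikes pink (203,204), (152,286), (220,353) and turquoise (244,282). In the side view the grey one is at (285,350). I choose the grey one. The wedge is at scene (331,248), side (321,245); the ramekin is at scene (427,229), side (306,180).

Run:
```python
from h import *
S=load('scene0.png');D=load('side0.png')
a=cv2.resize(S['img'][205:275,180:280],(400,280),interpolation=3)
b=cv2.resize(S['img'][215:285,280:380],(400,280),interpolation=3)
e=cv2.resize(D['img'][315:385,240:340],(400,280),interpolation=3)
f=cv2.resize(D['img'][210:280,275:375],(400,280),interpolation=3)
cv2.imwrite('pics/crop1.png',np.vstack([np.hstack([a,b]),np.hstack([e,f])])[:,:,::-1])
PS,PD=cloud(S),cloud(D)
P=np.vstack([PS.reshape(-1,3),PD.reshape(-1,3)])
C=np.vstack([S['img'].reshape(-1,3),D['img'].reshape(-1,3)])
for nm,c0 in (('blk',PS[241,211]),('wedge',PS[248,331]),('ram',PS[229,427])): print(nm,c0.round(3))
print('side',PD[350,285].round(3),PD[245,321].round(3),PD[180,306].round(3))
# top-view maps (height) of block and wedge
def rep(nm,c0,r,zmin,zmax=.3):
    m=(np.hypot(P[:,0]-c0[0],P[:,1]-c0[1])<r)&(P[:,2]>zmin)&(P[:,2]<zmax)
    q=P[m]; box=cv2.minAreaRect((q[:,:2]*1000).astype(np.float32)); print(nm,m.sum(),'z',np.percentile(q[:,2],[1,50,99]).round(3),'box',np.round(box[0],1),np.round(box[1],1),round(box[2],1)); return q
rep('blk',PS[241,211],.075,.012); q=rep('wedge',PS[248,331],.08,.030)
top=q[:, :]; 
A=np.c_[q[:,:2],np.ones(len(q))]; 
for i in range(4):
    k=np.linalg.lstsq(A,q[:,2],rcond=None)[0]; r=q[:,2]-A@k; ok=r>-.004; q=q[ok];A=A[ok]
print('wedge grad',k, np.degrees(np.arctan(np.hypot(k[0],k[1]))),np.degrees(np.arctan2(k[1],k[0])))
rep('ram',PS[229,427],.06,.012)
rep('tongs',PS[335,415],.16,.008,.05)
```

```text
blk [ 0.463 -0.265  0.069]
wedge [0.537 0.02  0.05 ]
ram [0.477 0.308 0.005]
side [ 0.437 -0.296  0.075] [0.524 0.012 0.052] [0.502 0.314 0.01 ]
blk 3143 z [0.014 0.065 0.107] box [ 433.6 -267. ] [ 61.8 117.2] 16.3
wedge 2488 z [0.031 0.049 0.063] box [520.3  23.8] [130.7  74. ] 71.5
wedge grad [0.05175985 0.16601609 0.02008283] 9.86495565192074 72.68376882371838
ram 798 z [0.013 0.03  0.043] box [498.9 295.5] [65.5 69.6] 26.7
tongs 2269 z [0.008 0.014 0.021] box [771.1 104.4] [230.7 280.4] 31.0
```

View pics/crop1.png

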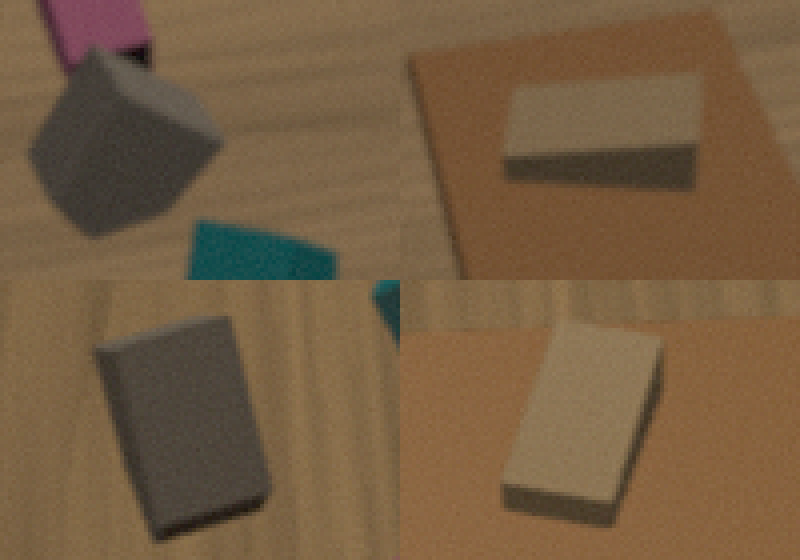

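Run:
```python
from h import *
S=load('scene0.png');D=load('side0.png')
a=np.radians(106.3); ux=np.array([np.cos(a),np.sin(a)]); uy=np.array([-ux[1],ux[0]])
for n,c in(('scene',S),('side',D)):
    P=cloud(c).reshape(-1,3); l=(P[:,:2]-[.4336,-.267]); x=l@ux*1000;y=l@uy*1000;z=P[:,2]*1000
    m=(abs(x)<75)&(abs(y)<40)&(z>4)
    for z0 in range(5,115,10):
        k=m&(abs(z-z0)<5)
        if k.sum()>3: print(n,z0,k.sum(),'x',np.percentile(x[k],[2,98]).round(),'y',np.percentile(y[k],[2,98]).round())
im=S['img']
hsv=cv2.cvtColor(D['img'],cv2.COLOR_RGB2HSV)
print(D['img'][[330,350,365,372,375,378],[282,285,290,292,292,290]].tolist())
v=np.array([[95,45],[220,145],[165,215],[95,238],[30,152]])/4+[180,205]
PS=cloud(S); 
for p in v: print(p, onplane(S,p[0],p[1],0.0).round(3))
print('dark-blue pixels scene bottom',S['img'][[255,262,258],[225,215,200]].tolist())
s=read_state()
M=R.from_quat(s['eef_rot']).as_matrix();print(M.round(3))
```

```text
scene 5 48 x [-41.  19.] y [-30. -23.]
scene 15 78 x [-43.  24.] y [-29. -25.]
scene 25 110 x [-46.  38.] y [-30. -24.]
scene 35 129 x [-55.  51.] y [-29. -20.]
scene 45 212 x [-56.  57.] y [-29.  26.]
scene 55 207 x [-48.  48.] y [-29.  23.]
scene 65 189 x [-40.  40.] y [-29.  26.]
scene 75 169 x [-32.  32.] y [-29.  28.]
scene 85 148 x [-24.  23.] y [-29.  28.]
scene 95 125 x [-15.  14.] y [-29.  26.]
scene 105 85 x [-8.  5.] y [-29.  27.]
side 5 58 x [-72.  63.] y [-35.  39.]
side 15 50 x [-48.  22.] y [-24.  28.]
side 25 58 x [-52.  34.] y [-26.  28.]
side 35 69 x [-57.  44.] y [-25.  28.]
side 45 217 x [-58.  52.] y [-29.  28.]
side 55 241 x [-52.  46.] y [-28.  28.]
side 65 244 x [-44.  36.] y [-28.  28.]
side 75 227 x [-35.  28.] y [-28.  28.]
side 85 222 x [-27.  19.] y [-29.  28.]
side 95 230 x [-20.  10.] y [-29.  28.]
side 105 169 x [-11.   4.] y [-28.  27.]
[[80, 69, 60], [77, 70, 61], [81, 70, 58], [67, 62, 56], [44, 35, 25], [125, 100, 70]]
[203.75 216.25] [ 0.266 -0.287  0.   ]
[235.   241.25] [ 0.397 -0.209  0.   ]
[221.25 258.75] [ 0.457 -0.25   0.   ]
[203.75 264.5 ] [ 0.468 -0.295  0.   ]
[187.5 243. ] [ 0.374 -0.334  0.   ]
dark-blue pixels scene bottom [[115, 96, 69], [123, 102, 73], [64, 58, 54]]
[[-0.962  0.272 -0.   ]
 [ 0.272  0.962 -0.001]
 [ 0.    -0.001 -1.   ]]
```

The crop shows a bare grey block with its roof-like upper sides. The end face toward +x is clear in the scene view. The depth slices put the blue overhang toward +y and the dark side toward −y, with block level-x at about 106°. Next I go above it.

```bash
python3 -m handwheel '[[[0,0,0,6.43,8.7],[0,0,0,6.43,8.7],[0,0,0,6.43,8.7],[0,0,0,6.43,8.7],[0,0,0,6.43,8.7],[0,0,0,6.43,8.7],[0,0,0,6.43,8.7],[0,0,0,6.43,8.7],[0,0,0,6.43,8.7]]]' 12
python3 -m handwheel '[[[-3.31,1.116,0,0,8.7],[-3.31,1.116,0,0,8.7],[-3.31,1.116,0,0,8.7],[-3.31,1.116,0,0,8.7],[-3.31,1.116,0,0,8.7],[-3.31,1.116,0,0,8.7],[-3.31,1.116,0,0,8.7],[-3.31,1.116,0,0,8.7],[-3.31,1.116,0,0,8.7],[-3.31,1.116,0,0,8.7],[-3.31,1.116,0,0,8.7],[-3.31,1.116,0,0,8.7],[-3.31,1.116,0,0,8.7],[-3.31,1.116,0,0,8.7]]]'
python3 -m handwheel '[[[-3.19,-1.05,0,0,8.7],[-3.19,-1.05,0,0,8.7],[-3.19,-1.05,0,0,8.7],[-3.19,-1.05,0,0,8.7],[-3.19,-1.05,0,0,8.7],[-3.19,-1.05,0,0,8.7],[-3.19,-1.05,0,0,8.7],[-3.19,-1.05,0,0,8.7],[-3.19,-1.05,0,0,8.7],[-3.19,-1.05,0,0,8.7],[-3.19,-1.05,0,0,8.7],[-3.19,-1.05,0,0,8.7],[-3.19,-1.05,0,0,8.7],[-3.19,-1.05,0,0,8.7],[0,0,0,0,8.7],[0,0,0,0,8.7]]]'
python3 - <<'E'
from h import *
c=snap('wrist','w1.png'); M=R.from_quat(c['s']['eef_rot']).as_matrix();print(c['s']['tool_pos'],M.round(3).tolist())
P=cloud(c).reshape(-1,3); a=np.radians(106.3); ux=np.array([np.cos(a),np.sin(a)]); uy=np.array([-ux[1],ux[0]])
l=P[:,:2]-[.4345,-.270]; x=l@ux*1000;y=l@uy*1000;z=P[:,2]*1000
m=(abs(x)<75)&(abs(y)<45)
for lo,hi in((35,55),(55,75),(75,95),(98,112)):
    k=m&(z>lo)&(z<hi)
    if k.sum()>20: print(lo,k.sum(),'x',np.percentile(x[k],[1,99]).round(1),'y',np.percentile(y[k],[1,99]).round(1))
k=m&(z>45)&(z<115); print(cv2.minAreaRect(np.c_[x[k],y[k]].astype(np.float32)))
# occupancy at tipping area from scene cloud
S=load('scene0.png');Q=cloud(S).reshape(-1,3)
for (x0,x1,y0,y1) in((.3,.55,.38,.68),(.3,.5,.35,.65)):
    k=(Q[:,0]>x0)&(Q[:,0]<x1)&(Q[:,1]>y0)&(Q[:,1]<y1); print(k.sum(), np.percentile(Q[k,2],[1,50,99]).round(3))
E
```

```text
time: 0.85
tool_pos: [0.1701, 0.6011, 0.2472]
eef_rot: [0.602, 0.799, -0.0, 0.0]
force: [-0.8, 0.1, 0.3]
finger_gap: 0.989
grip_force: 0.0
time: 2.02
tool_pos: [0.4509, 0.1989, 0.2475]
eef_rot: [0.6, 0.8, -0.0, -0.0]
force: [0.5, 0.6, 0.9]
finger_gap: 0.989
grip_force: 0.0
time: 3.35
tool_pos: [0.4344, -0.2705, 0.2473]
eef_rot: [0.601, 0.799, 0.0, -0.0]
force: [-0.1, -0.1, -0.0]
finger_gap: 0.993
grip_force: 0.0
[ 0.43441025 -0.27050218  0.24725487] [[-0.278, 0.961, -0.001], [0.961, 0.278, 0.001], [0.001, -0.0, -1.0]]
35 1513 x [-52.4  61.7] y [-27.2  29.1]
55 2178 x [-38.8  47.9] y [-27.7  29.4]
75 2599 x [-22.9  30.3] y [-27.6  29.2]
98 1291 x [-4.2 10.5] y [-27.1  28.8]
((4.3921051025390625, 0.8936920166015625), (107.64940643310547, 58.74553680419922), 0.33334094285964966)
6246 [-0.003  0.001  0.1  ]
4516 [-0.003  0.001  0.085]
```

```bash
python3 -m handwheel '[[[0.1,-0.1,2.5,0,8.7],[0,0,3,0,8.7],[0,0,3,0,8.7],[0,0,3,0,8.7],[0,0,3,0,8.7],[0,0,2.2,0,8.7],[0,0,1.2,0,8.7],[0,0,0,0,8.7],[0,0,0,0,5],[0,0,0,0,5],[0,0,0,0,5],[0,0,0,0,5],[0,0,0,0,5],[0,0,0,0,5],[0,0,0,0,5],[0,0,0,0,5]]]' 15
python3 - <<'E'
from h import *
print(read_state()['finger_gap']*88)
for n in('scene','side'):
    Q=cloud(load(n+'0.png')); k=(Q[...,0]>.28)&(Q[...,0]<.55)&(Q[...,1]>.36)&(Q[...,1]<.7)&(Q[...,2]>.01)
    v,u=np.nonzero(k); q=Q[k]; print(n,k.sum(), q.min(0).round(2),q.max(0).round(2),u.min(),u.max(),v.min(),v.max(), np.median(q,0).round(3))
E
```

```text
time: 4.73
tool_pos: [0.4338, -0.2689, 0.0697]
eef_rot: [0.6, 0.8, -0.0, 0.0]
force: [-3.0, 1.5, 8.0]
finger_gap: 0.661
grip_force: 15.0
58.12627448089351
scene 1215 [0.28 0.61 0.02] [0.48 0.7  0.12] 505 565 152 195 [0.377 0.664 0.074]
side 1128 [0.28 0.6  0.02] [0.48 0.7  0.11] 227 293 79 113 [0.36  0.651 0.074]
```

```bash
python3 -m handwheel '[[[0,0,-0.7,0,5],[0,0,-1.5,0,5],[0,0,-2,0,5],[0,0,-2.5,0,5],[0,0,-2,0,5],[0,0,-1.3,0,5],[0,0,0,0,5],[0,0,0,0,5]]]'
python3 - <<'E'
from h import *
c=snap('side','side1.png')
cv2.imwrite('pics/s1.png',cv2.resize(c['img'][270:420,200:400],(600,450))[:,:,::-1])
E
```

```text
time: 5.4
tool_pos: [0.4338, -0.2688, 0.1693]
eef_rot: [0.6, 0.8, 0.0, 0.001]
force: [-0.9, 0.2, -2.5]
finger_gap: 0.66
grip_force: 15.0
```

View pics/s1.png

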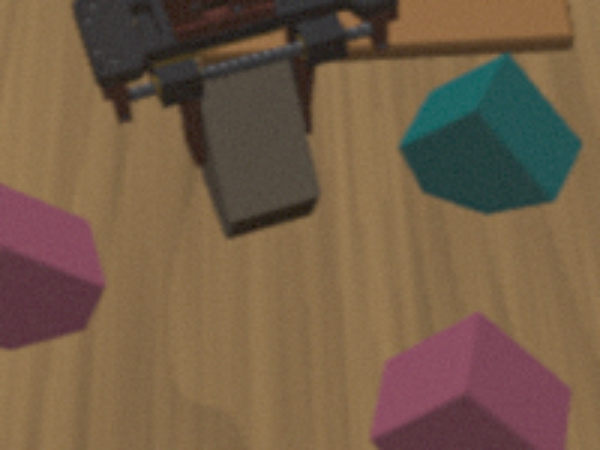

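The block is held and lifted, with its dark side toward the side camera. I carry it to the clear area.

```bash
python3 -m handwheel '[[[2,0.4,0,0,5],[3.78,0.76,0,0,5],[3.78,0.76,0,0,5],[3.78,0.76,0,0,5],[3.78,0.76,0,0,5],[3.78,0.76,0,0,5],[3.78,0.76,0,0,5],[3.78,0.76,0,0,5],[3.78,0.76,0,0,5],[3.78,0.76,0,0,5],[3.78,0.76,0,0,5],[3.78,0.76,0,0,5],[3.78,0.76,0,0,5],[3.78,0.76,0,0,5],[3.78,0.76,0,0,5],[3.78,0.76,0,0,5],[3.78,0.76,0,0,5],[3.78,0.76,0,0,5],[3.78,0.76,0,0,5],[3.78,0.76,0,0,5]]]'
python3 -m handwheel '[[[1.8,0.36,0,0,5],[0,0,0,6.8,5],[0,0,0,6.8,5],[0,0,0,6.8,5],[0,0,0,6.8,5],[0,0,0,6.8,5],[0,0,2,0,5],[0,0,3,0,5],[0,0,2.5,0,5],[0,0,1.2,0,5],[0,0,0.6,0,5],[0,0,0,0,5],[0,0,0,0,5]]]'
python3 - <<'E'
from h import *
for n in('scene','side'):
    c=snap(n,n+'2.png')
s=c['s'];p=np.array(s['tool_pos']);M=R.from_quat(s['eef_rot']).as_matrix();print(M.round(3).tolist(),s['force'])
for n in('scene','side'):
    c=load(n+'2.png');Q=cloud(c).reshape(-1,3);l=(Q-p)@M*1000; z=Q[:,2]*1000
    for z0 in range(5,110,15):
        k=(abs(l[:,1])<27)&(abs(l[:,0])<90)&(abs(z-z0)<5); 
        if k.sum()>5:print(n,z0,k.sum(),np.percentile(l[k,0],[3,97]).round())
E
```

```text
time: 7.12
tool_pos: [0.3672, 0.4826, 0.1667]
eef_rot: [0.599, 0.8, -0.002, -0.0]
force: [0.9, -0.2, -2.9]
finger_gap: 0.658
grip_force: 15.0
time: 8.2
tool_pos: [0.3671, 0.5, 0.0758]
eef_rot: [0.807, 0.59, 0.0, -0.0]
force: [0.8, 0.4, -3.5]
finger_gap: 0.658
grip_force: 15.0
[[0.304, 0.953, 0.001], [0.953, -0.304, 0.001], [0.001, 0.0, -1.0]] [-0.21857404  0.39306338 -2.76025292]
scene 5 256 [-86.  87.]
scene 20 37 [-45.  24.]
scene 35 35 [-51.  45.]
scene 50 77 [-56.  58.]
scene 65 71 [-46.  47.]
scene 80 65 [-34.  31.]
scene 95 43 [-21.  10.]
side 5 134 [-90.  76.]
side 20 33 [-45. -36.]
side 35 31 [-53. -44.]
side 50 77 [-57. -41.]
side 65 80 [-50. -29.]
side 80 87 [-34. -14.]
side 95 82 [-23.  -4.]
```

```bash
python3 -m handwheel '[[[0,0,0.4,0,5],[0,0,0.3,0,5],[0,0,0,0,5],[0,0,0,0,5]]]' 6
python3 -m handwheel '[[[-0.63,0,-0.33,0,5],[-0.66,0,-0.26,0,5],[-0.68,0,-0.20,0,5],[-0.69,0,-0.14,0,5],[0,0,0,0,5]]]' 6
python3 - <<'E'
from h import *
c=snap('side','side3.png'); s=c['s'];p=np.array(s['tool_pos']);M=R.from_quat(s['eef_rot']).as_matrix()
for n in('side','scene'):
    if n=='scene': c=snap(n,'scene3.png')
    Q=cloud(c).reshape(-1,3);l=(Q-p)@M*1000; z=Q[:,2]*1000
    for z0 in range(5,120,10):
        k=(abs(l[:,1])<27)&(abs(l[:,0])<100)&(abs(z-z0)<5); 
        if k.sum()>5:print(n,z0,k.sum(),np.percentile(l[k,0],[3,97]).round()+27)
E
```

```text
time: 8.63
tool_pos: [0.3674, 0.5003, 0.0693]
eef_rot: [0.807, 0.59, 0.001, -0.0]
force: [-0.0, 1.4, 0.1]
finger_gap: 0.659
grip_force: 6.0
time: 9.05
tool_pos: [0.358, 0.4725, 0.0781]
eef_rot: [0.807, 0.59, -0.001, 0.0]
force: [-0.2, -0.1, -3.4]
finger_gap: 0.662
grip_force: 6.0
side 5 181 [-69. 116.]
side 15 28 [-16.  -8.]
side 25 29 [-20. -12.]
side 35 36 [-25. -16.]
side 45 45 [-28. -19.]
side 55 78 [-31. -11.]
side 65 78 [-23.  -4.]
side 75 96 [-15.   6.]
side 85 80 [-6. 13.]
side 95 84 [ 2. 23.]
side 105 92 [10. 31.]
side 115 56 [19. 36.]
scene 5 332 [-69. 122.]
scene 15 19 [-9. 46.]
scene 25 27 [-13.  56.]
scene 35 27 [-21.  65.]
scene 45 29 [-26.  77.]
scene 55 73 [-27.  85.]
scene 65 75 [-19.  77.]
scene 75 65 [-11.  67.]
scene 85 57 [-3. 58.]
scene 95 43 [ 6. 49.]
```

Torsional grip friction carried the block rigidly, so it didn't pivot. I set it down again and regrip on the far (+x) side. Lifting there makes gravity hold the pivot edge down.

```bash
python3 -m handwheel '[[[0,0,0.4,0,5],[0,0,0.3,0,5],[0,0,0.2,0,5],[0,0,0,0,5],[0,0,0,0,7.5],[0,0,0,0,7.5],[0,0,0,0,7.5],[0,0,0,0,7.5],[1,0,0.2,0,7.5],[1.5,0,0.4,0,7.5],[1.3,0,0.35,0,7.5],[0,0,0,0,7.5]]]' 6
python3 - <<'E'
from h import *
c=snap('side','side4.png'); s=c['s'];p=np.array(s['tool_pos']);M=R.from_quat(s['eef_rot']).as_matrix()
for n in('side','scene'):
    if n=='scene': c=snap(n,'scene4.png')
    Q=cloud(c).reshape(-1,3);l=(Q-p)@M*1000; z=Q[:,2]*1000
    for z0 in range(5,120,10):
        k=(abs(l[:,1])<27)&(abs(l[:,0]+38)<75)&(abs(z-z0)<5); 
        if k.sum()>5:print(n,z0,k.sum(),np.percentile(l[k,0],[3,97]).round())
E
```

```text
time: 10.15
tool_pos: [0.3714, 0.5133, 0.0593]
eef_rot: [0.807, 0.59, 0.001, -0.0]
force: [-0.7, -0.2, 0.0]
finger_gap: 0.859
grip_force: 0.0
side 5 101 [-112.   17.]
side 15 33 [-87. -80.]
side 25 36 [-92. -84.]
side 35 36 [-96. -88.]
side 45 87 [-99. -81.]
side 55 85 [-92. -73.]
side 65 79 [-83. -64.]
side 75 84 [-75. -56.]
side 85 82 [-66. -49.]
side 95 93 [-59. -39.]
side 105 64 [-50. -34.]
scene 5 159 [-111.   33.]
scene 15 19 [-81. -16.]
scene 25 31 [-89. -13.]
scene 35 30 [-93. -14.]
scene 45 66 [-96. -13.]
scene 55 79 [-89. -12.]
scene 65 68 [-81. -16.]
scene 75 66 [-73. -12.]
scene 85 78 [-64. -17.]
scene 95 64 [-56. -26.]
scene 105 56 [-49. -35.]
```

```bash
python3 -m handwheel '[[[0,0,0,0,5],[0,0,0,0,5],[0,0,0,0,5],[0,0,0,0,5],[0,0,0,0,5],[-0.55,0,-0.74,0,5],[-0.61,0,-0.67,0,5],[-0.68,0,-0.62,0,5],[-0.73,0,-0.54,0,5],[0,0,0,0,5]]]' 3.5
cat > sl.py <<'E'
from h import *
import sys
c=snap('side','a.png'); s=c['s'];p=np.array(s['tool_pos']);M=R.from_quat(s['eef_rot']).as_matrix(); print(p.round(4),np.round(s['force'],1))
for n in('side','scene'):
    if n=='scene': c=snap(n,'b.png')
    Q=cloud(c).reshape(-1,3);l=(Q-p)@M*1000; z=Q[:,2]*1000; o=[]
    for z0 in range(5,145,10):
        k=(abs(l[:,1])<27)&(abs(l[:,0]+float(sys.argv[1]))<85)&(abs(z-z0)<5)
        if k.sum()>5:o.append((z0,*[int(i) for i in np.percentile(l[k,0],[3,97])]))
    print(n,o)
E
python3 sl.py 38
```

```text
time: 11.08
tool_pos: [0.3622, 0.4849, 0.0866]
eef_rot: [0.807, 0.59, 0.0, -0.0]
force: [-0.0, -1.1, -2.1]
finger_gap: 0.661
grip_force: 3.5
[0.3622 0.4849 0.0866] [-0.  -1.1 -2.1]
side [(5, -119, 34), (15, -63, -58), (25, -76, -69), (35, -83, -69), (45, -82, -68), (55, -77, -62), (65, -76, -60), (75, -71, 23), (85, -68, 12), (95, -65, -3), (105, -61, -3), (115, -61, 6)]
scene [(5, -118, 42), (15, -64, -8), (25, -70, 0), (35, -80, 0), (45, -77, 0), (55, -74, 11), (65, -71, -12), (75, -67, 25), (85, -64, -3), (95, -61, -7), (105, -58, -24), (115, -56, -44)]
```

It pivots as planned (foot slope now about 72°). I continue the arc.

```bash
python3 -m handwheel '[[[-0.78,0,-0.48,0,5],[-0.82,0,-0.4,0,5],[-0.85,0,-0.31,0,5],[-0.89,0,-0.24,0,5],[-0.9,0,-0.15,0,5],[-0.91,0,-0.06,0,5],[-0.91,0,0.03,0,5],[-0.91,0,0.11,0,5],[0,0,0,0,5],[0,0,0,0,5]]]'
python3 sl.py 0
```

```text
time: 12.02
tool_pos: [0.3412, 0.419, 0.1]
eef_rot: [0.807, 0.59, -0.0, 0.0]
force: [-0.0, -0.4, -1.8]
finger_gap: 0.657
grip_force: 3.5
[0.3412 0.419  0.1   ] [-0.  -0.4 -1.8]
side [(5, -83, 60), (15, -31, -24), (25, -38, -30), (35, -42, -35), (45, -49, -39), (55, -54, -45), (65, -58, -50), (75, -64, -43), (85, -60, -19), (95, -34, 9), (105, -7, 23), (115, -10, 9), (125, -11, 6)]
scene [(5, -81, 80), (15, -28, 23), (25, -30, 29), (35, -35, 28), (45, -41, 38), (55, -48, 31), (65, -54, 34), (75, -62, 24), (85, -59, 17), (95, -31, 1), (105, 16, 21)]
```

```bash
python3 -m handwheel '[[[0,0,0,0,7.5],[0,0,0,0,7.5],[0,0,0,0,7.5],[0,0,0,0,7.5],[1,0,1,0,7.5],[1.1,0,1.6,0,7.5],[1,0,1.6,0,7.5],[0,0,0,0,7.5]]]'
python3 sl.py 20
```

```text
time: 12.78
tool_pos: [0.3506, 0.4498, 0.0561]
eef_rot: [0.807, 0.59, -0.001, 0.0]
force: [-0.2, -0.9, -0.1]
finger_gap: 0.859
grip_force: 0.0
[0.3506 0.4498 0.0561] [-0.2 -0.9 -0.1]
side [(5, -103, 41), (15, -62, -56), (25, -69, -60), (35, -73, -67), (45, -78, -70), (55, -84, -77), (65, -88, -81), (75, -93, -75), (85, -90, -49), (95, -64, -14), (105, -35, -4), (125, -29, -20), (135, -31, -14)]
scene [(5, -100, 62), (15, -58, -11), (25, -62, -10), (35, -65, -13), (45, -69, -13), (55, -79, -13), (65, -78, -12), (75, -91, -14), (85, -91, -47), (95, -64, -28), (105, -31, -16), (125, -29, -22), (135, -28, 7)]
```

```bash
python3 -m handwheel '[[[0,0,0,0,5],[0,0,0,0,5],[0,0,0,0,5],[0,0,0,0,5],[0,0,0,0,5],[-0.48,0,-0.48,0,5],[-0.54,0,-0.45,0,5],[-0.56,0,-0.38,0,5],[-0.6,0,-0.33,0,5],[0,0,0,0,5]]]' 3
python3 sl.py 20
```

```text
time: 13.72
tool_pos: [0.3439, 0.4273, 0.0753]
eef_rot: [0.807, 0.59, -0.0, 0.0]
force: [0.0, -0.6, -1.1]
finger_gap: 0.66
grip_force: 3.0
[0.3439 0.4273 0.0753] [ 0.  -0.6 -1.1]
side [(5, -97, 55), (15, -48, -40), (25, -58, -50), (35, -68, -58), (45, -77, -69), (55, -87, -78), (65, -93, -74), (75, -86, -64), (85, -73, -46), (95, -58, -33), (105, -43, -1), (115, -32, -6)]
scene [(5, -100, 60), (15, -47, 1), (25, -54, 6), (35, -60, 8), (45, -71, 9), (55, -76, -15), (65, -92, -18), (75, -83, -24), (85, -70, -24), (95, -57, -22), (105, -41, -24), (115, -29, -21)]
```

```bash
python3 -m handwheel '[[[-0.64,0,-0.28,0,5],[-0.65,0,-0.21,0,5],[-0.67,0,-0.15,0,5],[-0.69,0,-0.09,0,5],[-0.68,0,-0.03,0,5],[-0.69,0,0.04,0,5],[-0.69,0,0.1,0,5],[-0.66,0,0.16,0,5],[0,0,0,0,5],[0,0,0,0,5]]]'
python3 sl.py 20
```

```text
time: 14.65
tool_pos: [0.3275, 0.3767, 0.0789]
eef_rot: [0.807, 0.59, -0.001, 0.0]
force: [0.1, 1.0, -3.5]
finger_gap: 0.655
grip_force: 3.0
[0.3275 0.3767 0.0789] [ 0.1  1.  -3.5]
side [(5, -104, -55), (15, -64, -53), (25, -63, -52), (35, -61, -51), (45, -61, -46), (55, -57, -46), (65, -55, -44), (75, -54, 15), (85, -50, 7), (95, -49, 2), (105, -8, 9)]
scene [(5, -102, 63), (15, -62, 23), (25, -60, 29), (35, -57, 36), (45, -55, 44), (55, -53, 36), (65, -51, 29), (75, -50, 19), (85, -48, -9), (95, -46, -31)]
```

Blue is nearly level. I release and rise, looking down at the block and then at the wedge.

```bash
python3 -m handwheel '[[[0,0,0.3,0,5],[0,0,0.3,0,5],[0,0,0,0,5.9],[0,0,0,0,6.6],[0,0,0,0,8],[0,0,0,0,8],[0,0,0,0,8],[-0.5,0,-3.5,0,8],[-1,0,-4,0,8],[0,0,-4,0,8],[0,0,-4,0,8],[0,0,-2,0,8],[0,0,0,0,8],[0,0,0,0,8]]]'
cat > wr.py <<'E'
from h import *
import sys
# args: file cx cy zlo zhi
f,cx,cy,zl,zh,yaw=sys.argv[1],*map(float,sys.argv[2:7])
c=snap('wrist',f); P=cloud(c).reshape(-1,3)
a=np.radians(yaw);ux=np.array([np.cos(a),np.sin(a)]);uy=np.array([-ux[1],ux[0]])
x=(P[:,:2]-[cx,cy])@ux*1000;y=(P[:,:2]-[cx,cy])@uy*1000;z=P[:,2]*1000
m=(abs(x)<80)&(abs(y)<45)&(z>zl)&(z<zh)
b=cv2.minAreaRect(np.c_[x[m],y[m]].astype(np.float32)); print('tool',np.round(c['s']['tool_pos'],4),'box(local mm)',np.round(b[0],1),np.round(b[1],1),round(b[2],1),m.sum())
for z0 in range(int(zl),int(zh),10):
    k=m&(abs(z-z0-5)<5)
    if k.sum()>15: print(z0+5,'x',np.percentile(x[k],[1,99]).round(1),'y',np.percentile(y[k],[1,99]).round(1))
A=np.c_[x,y,np.ones_like(x)][m];zz=z[m]
for i in range(5):
    k=np.linalg.lstsq(A,zz,rcond=None)[0];r=zz-A@k;ok=abs(r)<max(3,2*np.median(abs(r)));A=A[ok];zz=zz[ok]
print('plane',k.round(3),len(zz))
E
python3 wr.py w2.png .323 .361 25 110 72.2
python3 sl.py 0 | tail -2
```

```text
time: 15.92
tool_pos: [0.3237, 0.3634, 0.2492]
eef_rot: [0.807, 0.59, 0.002, -0.0]
force: [0.4, 0.1, -0.7]
finger_gap: 0.911
grip_force: 0.0
tool [0.3237 0.3634 0.2492] box(local mm) [16.  -0.4] [58.4 93.8] 89.7 7628
40 x [56.3 62.7] y [-28.2  27.8]
50 x [47.5 57.4] y [-29.1  28. ]
60 x [40.  49.1] y [-28.6  27.6]
70 x [31.1 40.4] y [-29.  28.]
80 x [-18.8  32. ] y [-28.6  28.2]
90 x [-30.6  -8.9] y [-27.9  27.5]
plane [-0.219 -0.    81.893] 4696
side [(5, -82, -41), (15, -48, -38), (25, -47, -34), (35, -45, -32), (45, -44, -32), (55, -42, -30), (65, -39, -30), (75, -38, 29), (85, -34, 19), (95, -36, -21)]
scene [(5, -82, 83), (15, -46, 41), (25, -44, 44), (35, -42, 58), (45, -40, 58), (55, -39, 50), (65, -37, 40), (75, -36, 32), (85, -34, 20), (95, -33, -24)]
```

View pics/w2.png

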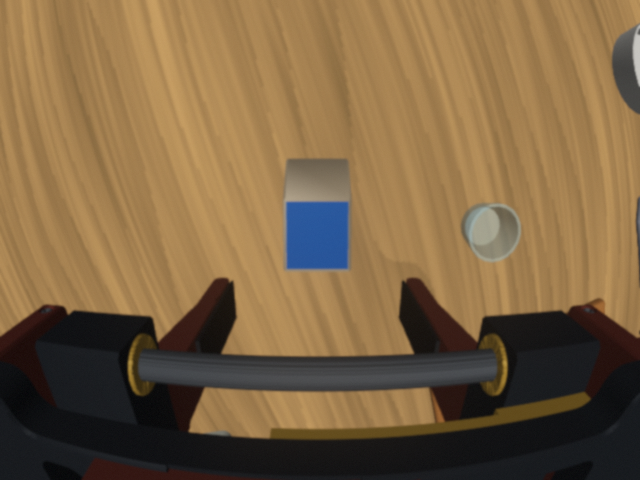

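The picture shows the blue side up at (318,236), the rough side above it at (318,180), and the ramekin at (492,232). Next the wedge.

```bash
python3 -m handwheel '[[[-2.4,2.64,0,0,8],[-2.4,2.64,0,0,8],[-2.4,2.64,0,0,8],[-2.4,2.64,0,0,8],[-2.4,2.64,0,0,8],[-2.4,2.64,0,0,8],[-2.4,2.64,0,0,8],[-2.4,2.64,0,0,8],[-2.4,2.64,0,0,8],[-2.4,2.64,0,0,8],[-2.4,2.64,0,0,8],[0,0,0,0,8],[0,0,0,0,8]]]'
python3 wr.py w3.png .520 .024 30 70 72.2
python3 - <<'E'
from h import *
c=load('w2.png');P=cloud(c);q=P.reshape(-1,3)
k=(np.hypot(q[:,0]-.499,q[:,1]-.2955)<.06)&(q[:,2]>.012)&(q[:,2]<.06)
print('ram',np.round(cv2.minEnclosingCircle((q[k,:2]*1000).astype(np.float32)),1) if 0 else cv2.minAreaRect((q[k,:2]*1000).astype(np.float32)),k.sum(),np.percentile(q[k,2],[5,95]))
print(onplane(c,np.array([464.,521,492,492]),np.array([232.,232,203,262]),.04).round(4))
E
```

```text
time: 17.15
tool_pos: [0.5196, 0.0219, 0.2461]
eef_rot: [0.808, 0.589, -0.001, -0.001]
force: [0.3, -0.6, 0.8]
finger_gap: 0.912
grip_force: 0.0
tool [0.5196 0.0219 0.2461] box(local mm) [ 0.7 -0.7] [ 66.3 120.6] 89.0 8846
35 x [-59.7  60.9] y [-32.2  32.6]
45 x [-54.6  10.5] y [-32.7  31.9]
55 x [ 1.4 60.3] y [-33.6  30.9]
65 x [50.  60.9] y [-32.8  28.7]
plane [ 1.7700e-01 -2.0000e-03  4.9295e+01] 8780
ram ((497.5926818847656, 297.29656982421875), (61.967933654785156, 63.081275939941406), 28.57765769958496) 1723 [0.01417542 0.039288  ]
[[0.4627 0.309  0.04  ]
 [0.5284 0.2888 0.04  ]
 [0.4996 0.3293 0.04  ]
 [0.4881 0.267  0.04  ]]
```

View pics/w3.png

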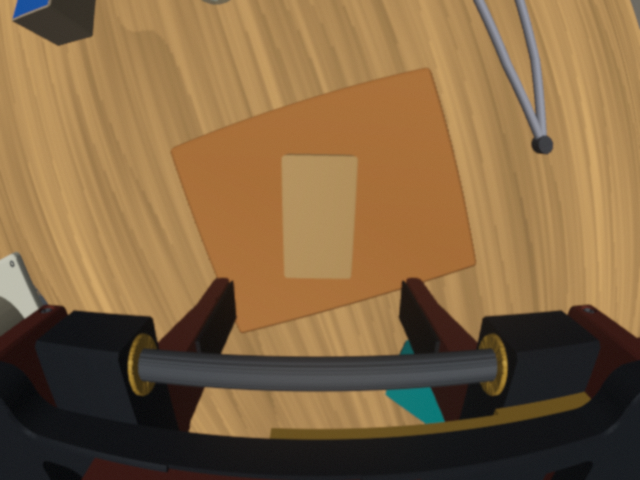

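The wedge is at (320,216), free on the board; the turned block is at top left (45,15). Wedge centre is about (0.521,0.0245), yaw about 71.2°. I go back and grip the block.

```bash
python3 -m handwheel '[[[2.44,-2.64,0,0,8.2],[2.44,-2.64,0,0,8.2],[2.44,-2.64,0,0,8.2],[2.44,-2.64,0,0,8.2],[2.44,-2.64,0,0,8.2],[2.44,-2.64,0,0,8.2],[2.44,-2.64,0,0,8.2],[2.44,-2.64,0,0,8.2],[2.44,-2.64,0,0,8.2],[2.44,-2.64,0,0,8.2],[2.44,-2.64,0,0,8.2],[0,0,0,0,8.2],[0,0,0,0,8.2]]]' 10
python3 -m handwheel '[[[0,0,3,0,8.2],[0,0,3.5,0,8.2],[0,0,3.5,0,8.2],[0,0,3.5,0,8.2],[0,0,3,0,8.2],[0,0,1.8,0,8.2],[0,0,0.5,0,8.2],[0,0,0,0,8.2],[0,0,0,0,5],[0,0,0,0,5],[0,0,0,0,5],[0,0,0,0,5],[0,0,0,0,5],[0,0,0,0,5],[0,0,0,0,5]]]'
python3 sl.py 0
```

```text
time: 18.28
tool_pos: [0.322, 0.3686, 0.2473]
eef_rot: [0.806, 0.592, -0.001, 0.0]
force: [-0.2, -0.8, 0.6]
finger_gap: 0.936
grip_force: 0.0
time: 19.53
tool_pos: [0.3252, 0.3678, 0.0614]
eef_rot: [0.807, 0.59, 0.001, -0.0]
force: [-0.5, -1.3, 8.1]
finger_gap: 0.658
grip_force: 10.0
[0.3252 0.3678 0.0614] [-0.5 -1.3  8.1]
side [(5, -84, -43), (15, -53, -43), (25, -52, -40), (35, -52, -39), (45, -49, -40), (55, -49, -36), (65, -46, -34), (75, -45, 23), (85, -42, 12), (95, -42, 7), (125, -32, 13), (135, -29, 21)]
scene [(5, -80, 82), (15, -51, 39), (25, -50, 28), (35, -48, 54), (45, -46, 52), (55, -45, 44), (65, -43, 35), (75, -42, 27), (85, -40, -20), (135, -28, -21)]
```

```bash
python3 -m handwheel '[[[0,0,-0.7,0,5],[0,0,-1.5,0,5],[0,0,-2.3,0,5],[0,0,-2.5,0,5],[0,0,-2,0,5],[0,0,-1,0,5],[0,0,0,0,5],[-2.16,2.42,0,0,5],[-2.16,2.42,0,0,5],[-2.16,2.42,0,0,5],[-2.16,2.42,0,0,5],[-2.16,2.42,0,0,5],[-2.16,2.42,0,0,5],[-2.16,2.42,0,0,5],[-2.16,2.42,0,0,5],[-2.16,2.42,0,0,5],[-2.16,2.42,0,0,5],[-2.16,2.42,0,0,5],[-2.22,2.46,0,0,5]]]'
python3 -m handwheel '[[[0,0,0,1.1,5],[0,0,0,0,5],[0,0,0,0,5]]]'
python3 sl.py 0
```

```text
time: 21.22
tool_pos: [0.5225, 0.0299, 0.1587]
eef_rot: [0.807, 0.59, -0.001, -0.001]
force: [0.7, 0.5, -3.4]
finger_gap: 0.659
grip_force: 10.0
time: 21.47
tool_pos: [0.5217, 0.0315, 0.1589]
eef_rot: [0.813, 0.582, -0.001, -0.001]
force: [-0.6, 0.0, -2.6]
finger_gap: 0.661
grip_force: 10.0
[0.5217 0.0315 0.1589] [-0.6  0.  -2.6]
side [(15, -84, -63), (25, -81, -62), (35, -70, -47), (45, -66, -5), (55, -33, 38), (65, 26, 50), (95, -52, -46), (105, -53, -46), (115, -52, -43), (125, -50, -43), (135, -49, -41)]
scene [(15, -83, 84), (25, -82, 81), (35, -67, -58), (45, -64, -10), (55, -13, 44), (65, 33, 51), (95, -50, 30), (105, -51, 37), (115, -46, 42), (125, -48, 44), (135, -45, 53)]
```

```bash
python3 -m handwheel '[[[0,0.15,0.8,0,5],[0,0,1,0,5],[0,0,0.9,0,5],[0,0,0.5,0,5],[0,0,0.3,0,5],[0,0,0.2,0,5],[0,0,0,0,5]]]'
python3 -m handwheel '[[[0,0,0,0,5],[0,0,0.15,0,5],[-0.1,0,0.15,0,5],[-0.2,0,0.15,0,5],[0,0,0,0,5]]]' 3.5
python3 sl.py 0
```

```text
time: 22.15
tool_pos: [0.5241, 0.031, 0.1226]
eef_rot: [0.813, 0.582, -0.0, -0.0]
force: [-0.8, 0.2, -3.0]
finger_gap: 0.658
grip_force: 10.0
time: 22.57
tool_pos: [0.5234, 0.0277, 0.1187]
eef_rot: [0.813, 0.582, 0.0, 0.0]
force: [-0.1, 0.5, -3.0]
finger_gap: 0.659
grip_force: 3.5
[0.5234 0.0277 0.1187] [-0.1  0.5 -3. ]
side [(15, -83, -62), (25, -84, -60), (35, -65, -48), (45, -64, -37), (55, -52, -46), (65, -53, -45), (75, -50, -44), (85, -50, -42), (95, -48, -41), (105, -47, -39), (115, -46, -37), (125, -44, -37), (135, -42, 22)]
scene [(15, -82, 84), (25, -82, 84), (35, -64, -1), (45, -63, -5), (55, -18, 52), (65, -46, 54), (75, -45, 39), (85, -39, 43), (95, -45, 54), (105, -28, 52), (115, -42, 44), (125, -39, 36)]
```

```bash
python3 -m handwheel '[[[0.25,0,0.1,0,5],[0,0,0.1,0,5],[0,0,0.1,0,5],[0,0,0,0,5]]]'
python3 -m handwheel '[[[0,0,0.1,0,5],[-0.1,0,0.1,0,5],[-0.1,0,0.1,0,5],[0,0,0,0,5]]]'
python3 sl.py 0
```

```text
time: 23.0
tool_pos: [0.5242, 0.0304, 0.1157]
eef_rot: [0.813, 0.582, -0.0, 0.0]
force: [-0.8, -2.8, 2.3]
finger_gap: 0.656
grip_force: 3.5
time: 23.33
tool_pos: [0.5235, 0.0285, 0.1124]
eef_rot: [0.813, 0.582, 0.0, 0.0]
force: [-0.7, -1.5, -0.1]
finger_gap: 0.661
grip_force: 3.5
[0.5235 0.0285 0.1124] [-0.7 -1.5 -0.1]
side [(15, -84, -62), (25, -83, -60), (35, -68, -45), (45, -66, -45), (55, -53, -47), (65, -53, -46), (75, -53, -46), (85, -51, -44), (95, -51, -43), (105, -51, -43), (115, -50, -44), (125, -50, -42), (135, -47, 14)]
scene [(15, -83, 84), (25, -82, 83), (35, -65, 20), (45, -64, -8), (55, -48, 53), (65, -39, 53), (75, -48, 28), (85, -47, 45), (95, -43, 50), (105, -26, 49), (115, -46, 39), (125, -47, 30), (135, -47, -41)]
```

Contact was made and the block is rotating onto the slope (end side almost vertical). I finish the arc and release gently.

```bash
python3 -m handwheel '[[[-0.15,0,0.1,0,5],[-0.15,0,0.1,0,5],[-0.1,0,0.1,0,5],[0,0,0,0,5],[0,0,0,0,5.9],[0,0,0,0,6.2],[0,0,0,0,6.6],[0,0,0,0,7.5],[0,0,0,0,7.5],[0,0,0,0,7.5],[0,0,-3,0,7.5],[0,0,-4,0,7.5],[0,0,-4,0,7.5],[0,0,-3,0,7.5],[0,0,-2,0,7.5],[0,0,0,0,7.5],[0,0,0,0,7.5]]]'
python3 wr.py w4.png .5209 .0245 25 150 71.2
python3 - <<'E'
from h import *
a=np.radians(71.2);ux=np.array([np.cos(a),np.sin(a)]);uy=np.array([-ux[1],ux[0]])
def blue(c,w):
    h=cv2.cvtColor(c['img'],cv2.COLOR_RGB2HSV); m=((h[...,0]>100)&(h[...,0]<125)&(h[...,1]>140)&(h[...,2]>40)).astype(np.uint8)
    n,l,s,ce=cv2.connectedComponentsWithStats(m); P=cloud(c)
    for i in range(1,n):
        q=P[l==i]; q=q[np.isfinite(q[:,0])]
        if s[i,4]>80 and len(q) and np.hypot(*(np.median(q,0)[:2]-[.52,.02]))<.1:
            L=np.c_[(q[:,:2]-[.5209,.0245])@ux,(q[:,:2]-[.5209,.0245])@uy]*1000
            b=cv2.minAreaRect(L.astype(np.float32)); k=np.linalg.lstsq(np.c_[L,np.ones(len(L))],q[:,2]*1000,rcond=None)[0]
            print(w,s[i,4],'blue box',np.round(b[0],1),np.round(b[1],1),round(b[2],1),'plane',k.round(3))
blue(load('w4.png'),'wrist')
for n in('scene','side'): blue(snap(n,n+'5.png'),n)
E
```

```text
time: 24.85
tool_pos: [0.5226, 0.0248, 0.2706]
eef_rot: [0.813, 0.582, 0.001, 0.001]
force: [-0.5, 0.4, -0.8]
finger_gap: 0.853
grip_force: 0.0
tool [0.5226 0.0248 0.2706] box(local mm) [ 6.4 -0.1] [107.8  66.6] 0.1 10242
30 x [59.3 60.3] y [-30.3  30.2]
50 x [34.5 60.3] y [-30.8  32.8]
60 x [43.7 59.6] y [-33.1  32.7]
100 x [45.  53.1] y [-30.2  26.7]
110 x [33.4 46.2] y [-30.2  26.8]
120 x [20.9 35.1] y [-29.9  26.7]
130 x [-46.4  21.7] y [-29.9  26.5]
plane [-1.54000e-01  4.00000e-03  1.28088e+02] 6826
wrist 4376 blue box [-16.3  -1.9] [55.9 50.7] 0.1 plane [3.00000e-03 2.00000e-03 1.31551e+02]
scene 251 blue box [-17.9  -0.1] [47.5 51.1] 89.6 plane [ 7.00000e-03 -1.50000e-02  1.33064e+02]
side 312 blue box [-15.7  -3.9] [47.7 56.5] 89.2 plane [-1.20000e-02 -2.40000e-02  1.32967e+02]
```

View pics/side5.png

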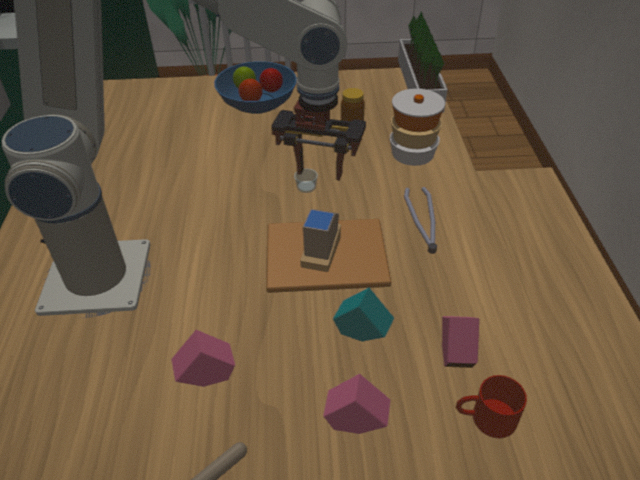

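The picture shows the block on the wedge with blue level at (320,220), its offset about 2 mm. The gripper is above it. Next the ramekin at (306,180).

```bash
python3 -m handwheel '[[[3.12,-1.41,0,0,8.7],[3.12,-1.41,0,0,8.7],[3.12,-1.41,0,0,8.7],[3.12,-1.41,0,0,8.7],[3.12,-1.41,0,0,8.7],[3.12,-1.41,0,0,8.7],[3.12,-1.41,0,0,8.7],[3.12,-1.41,0,0,8.7],[0,0,1.5,0,8.7],[0,0,3,0,8.7],[0,0,3,0,8.7],[0,0,1,0,8.7],[0,0,0,0,8.7],[0,0,0,0,8.7]]]' 8
python3 - <<'E'
from h import *
c=snap('wrist','w5.png');s=c['s'];p=np.array(s['tool_pos']);M=R.from_quat(s['eef_rot']).as_matrix();P=cloud(c);q=P.reshape(-1,3)
k=(np.hypot(q[:,0]-.497,q[:,1]-.298)<.045)&(q[:,2]>.033)&(q[:,2]<.06)
(x,y),r=cv2.minEnclosingCircle((q[k,:2]*1000).astype(np.float32)); A=np.c_[q[k,:2],np.ones(k.sum())]
f=np.linalg.lstsq(A,(q[k,:2]**2).sum(1),rcond=None)[0]
print(k.sum(),'circ',x,y,r,'lsq',f[:2]/2,np.percentile(q[k,:2],[1,99],0).round(4).tolist())
print(p, 'shift tool cm',((np.array([x/1000,y/1000,.032])-p)@M*100).round(2))
E
```

```text
time: 26.17
tool_pos: [0.4955, 0.2971, 0.1839]
eef_rot: [0.813, 0.582, -0.001, -0.0]
force: [0.4, -0.3, 0.4]
finger_gap: 0.993
grip_force: 0.0
1491 circ 498.265380859375 296.6936950683594 31.861677169799805 lsq [0.49827322 0.2970063 ] [[0.4676, 0.2661], [0.5287, 0.3274]]
[0.4954626  0.29711064 0.18393255] shift tool cm [ 0.08  0.3  15.19]
```

View pics/w5.png

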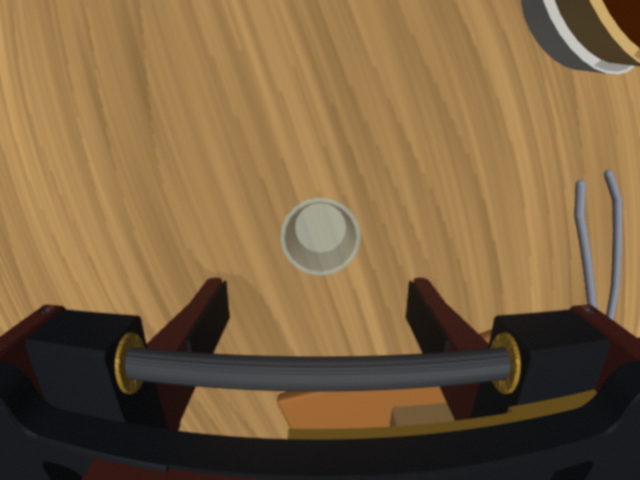

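The ramekin's rim circle is centred at (320,236), radius 31.9 mm as given. I descend and grip.

```bash
python3 -m handwheel '[[[0.08,0.3,2,0,8.7],[0,0,3.4,0,8.7],[0,0,3.4,0,8.7],[0,0,3,0,8.7],[0,0,2,0,8.7],[0,0,1,0,8.7],[0,0,0.4,0,8.7],[0,0,0,0,8.7],[0,0,0,0,5.5],[0,0,0,0,5.5],[0,0,0,0,5.5],[0,0,0,0,5.5],[0,0,0,0,5.5],[0,0,0,0,5.5],[0,0,0,0,5.5]]]' 8
python3 -m handwheel '[[[0,0,-0.5,0,5.5],[0,0,-1.5,0,5.5],[0,0,-3,0,5.5],[0,0,-3.5,0,5.5],[0,0,-3.5,0,5.5],[0,0,-3,0,5.5],[0,0,-2.5,0,5.5],[0,0,-1,0,5.5],[0,0,0,0,5.5],[0,0,0,0,5.5]]]'
python3 - <<'E'
from h import *
c=snap('side','side6.png');s=c['s'];p=np.array(s['tool_pos']);M=R.from_quat(s['eef_rot']).as_matrix()
for n in('side','scene'):
    if n=='scene': c=snap(n,'scene6.png')
    q=cloud(c).reshape(-1,3); k=(np.hypot(q[:,0]-p[0],q[:,1]-p[1])<.04)&(q[:,2]<p[2]+.02)&(q[:,2]>.1)
    l=(q[k]-p)@M*1000; print(n,k.sum(),np.percentile(l,[2,98],0).round(1).tolist())
print(p,'shift to above blue (cm)',((np.array([.5178,.0097,p[2]])-p)@M*100).round(2), s['finger_gap']*88)
u=c=load('side6.png'); w=np.array(c['world_to_cam'])@np.r_[p,1]; x=int(c['fx']*w[0]/w[2]+c['cx']);y=int(c['fy']*w[1]/w[2]+c['cy'])
cv2.imwrite('pics/s6.png',cv2.resize(c['img'][max(0,y-60):y+60,x-80:x+80],(640,480),interpolation=3)[:,:,::-1])
E
```

```text
time: 27.47
tool_pos: [0.4992, 0.2975, 0.0337]
eef_rot: [0.813, 0.582, 0.001, 0.0]
force: [-1.5, -0.6, 6.4]
finger_gap: 0.699
grip_force: 8.0
time: 28.3
tool_pos: [0.4985, 0.297, 0.2172]
eef_rot: [0.813, 0.582, -0.0, 0.0]
force: [-0.4, -0.1, -1.9]
finger_gap: 0.708
grip_force: 8.0
side 649 [[-32.2, -35.8, -16.0], [27.8, 35.9, 30.1]]
scene 373 [[-32.9, -26.7, -9.1], [23.7, 39.5, 31.8]]
[0.49849463 0.29696913 0.21716957] shift to above blue (cm) [-26.58  11.07   0.  ] 62.334148401098595
```

View pics/s6.png

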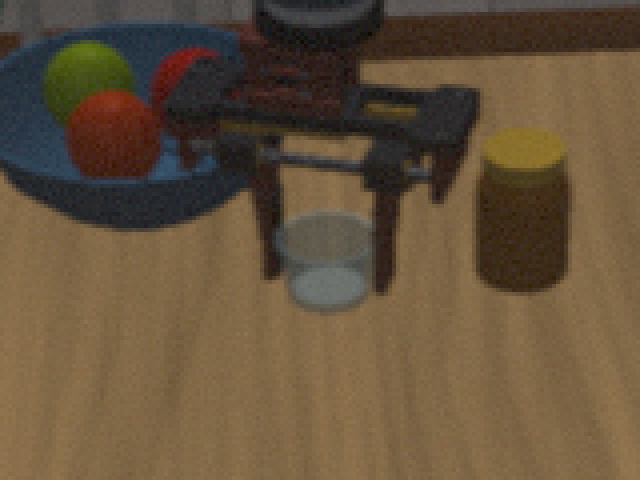

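The ramekin is held upright at (328,260) between the fingers. I carry it over.

```bash
python3 -m handwheel '[[[-1.5,0.6,0,0,5.5],[-3,1.25,0,0,5.5],[-3.3,1.38,0,0,5.5],[-3.3,1.38,0,0,5.5],[-3.3,1.38,0,0,5.5],[-3.3,1.38,0,0,5.5],[-3.3,1.38,0,0,5.5],[-3,1.25,0,0,5.5],[-1.78,0.76,0,0,5.5],[0,0,0,0,5.5],[0,0,0,0,5.5],[0,0,0,0,5.5]]]'
python3 - <<'E'
from h import *
s=read_state();p=np.array(s['tool_pos']);M=R.from_quat(s['eef_rot']).as_matrix();print(s['force'],'left (cm)',((np.array([.5178,.0097,.1662])-p)@M*100).round(2))
E
```

```text
time: 29.4
tool_pos: [0.5171, 0.019, 0.2165]
eef_rot: [0.813, 0.582, -0.001, -0.001]
force: [-0.5, -0.4, -1.5]
finger_gap: 0.704
grip_force: 8.0
[-0.52750308 -0.35305213 -1.47696634] left (cm) [-0.85  0.37  5.03]
```

```bash
python3 -m handwheel '[[[-0.75,0.35,0,0,5.5],[0,0,1,0,5.5],[0,0,1.5,0,5.5],[0,0,1.2,0,5.5],[0,0,0.6,0,5.5],[0,0,0.2,0,5.5],[0,0,0,0,5.5]]]'
python3 -m handwheel '[[[0,0,0.1,0,5.5],[0,0,0.1,0,5.5],[0,0,0.1,0,5.5],[0,0,0,0,5.5]]]'
```

```text
time: 29.98
tool_pos: [0.5183, 0.0106, 0.172]
eef_rot: [0.813, 0.583, -0.001, -0.0]
force: [-0.8, 0.1, -0.5]
finger_gap: 0.709
grip_force: 8.0
time: 30.32
tool_pos: [0.5188, 0.0103, 0.1699]
eef_rot: [0.813, 0.582, 0.0, 0.0]
force: [-0.1, 0.1, -0.6]
finger_gap: 0.7
grip_force: 8.0
```

```bash
python3 -m handwheel '[[[0,0,0.1,0,5.5],[0,0,0.1,0,5.5],[0,0,0,0,5.5]]]'
python3 -m handwheel '[[[0,0,0.08,0,5.5],[0,0,0,0,5.5],[0,0,0,0,5.5]]]'
```

```text
time: 30.57
tool_pos: [0.5186, 0.0102, 0.1676]
eef_rot: [0.813, 0.582, -0.0, -0.0]
force: [0.2, -0.9, -1.1]
finger_gap: 0.708
grip_force: 8.0
time: 30.82
tool_pos: [0.5186, 0.0103, 0.1668]
eef_rot: [0.813, 0.582, -0.0, -0.0]
force: [0.9, -0.1, -1.4]
finger_gap: 0.702
grip_force: 8.0
```

```bash
python3 -m handwheel '[[[0,0,0.08,0,5.5],[0,0,0,0,5.5],[0,0,0,0,5.5]]]'
python3 -m handwheel '[[[0,0,0.08,0,5.5],[0,0,0,0,5.5],[0,0,0,0,5.5]]]' 5
```

```text
time: 31.07
tool_pos: [0.5187, 0.0102, 0.1661]
eef_rot: [0.813, 0.582, 0.0, 0.0]
force: [-0.1, -0.7, -0.4]
finger_gap: 0.703
grip_force: 8.0
time: 31.32
tool_pos: [0.5188, 0.0102, 0.1657]
eef_rot: [0.813, 0.582, 0.0, 0.0]
force: [-0.8, -0.3, 5.0]
finger_gap: 0.705
grip_force: 5.0
```

Contact (5 N up). I release slowly, rise and check.

```bash
python3 -m handwheel '[[[0,0,-0.05,0,6.3],[0,0,0,0,6.5],[0,0,0,0,6.8],[0,0,0,0,7.2],[0,0,0,0,7.8],[0,0,0,0,8.7],[0,0,0,0,8.7],[0,0,0,0,8.7],[0,0,-1,0,8.7],[0,0,-2,0,8.7],[0,0,-3,0,8.7],[0,0,-3,0,8.7],[0,0,-2,0,8.7],[0,0,0,0,8.7],[0,0,0,0,8.7]]]'
python3 - <<'E'
from h import *
c=snap('wrist','w7.png');q=cloud(c).reshape(-1,3)
k=(np.hypot(q[:,0]-.518,q[:,1]-.0097)<.05)&(q[:,2]>.163)&(q[:,2]<.19)
(x,y),r=cv2.minEnclosingCircle((q[k,:2]*1000).astype(np.float32)); A=np.c_[q[k,:2]-[.518,.01],np.ones(k.sum())]
print(k.sum(),x,y,r,np.linalg.lstsq(A,q[k,2],rcond=None)[0].round(3))
d=snap('scene','scene7.png'); e=snap('side','side7.png')
a=cv2.resize(d['img'][185:305,280:400],(400,400),interpolation=3); b=cv2.resize(e['img'][170:290,265:385],(400,400),interpolation=3)
cv2.imwrite('pics/fin.png',np.hstack([a,b])[:,:,::-1]); print(read_state()['time'])
E
```

```text
time: 32.57
tool_pos: [0.5192, 0.0103, 0.2773]
eef_rot: [0.813, 0.582, 0.001, 0.001]
force: [-0.3, -0.2, -0.2]
finger_gap: 0.989
grip_force: 0.0
2090 518.7451782226562 8.674585342407227 32.055667877197266 [0.009 0.034 0.17 ]
32.7167
```

View pics/fin.png

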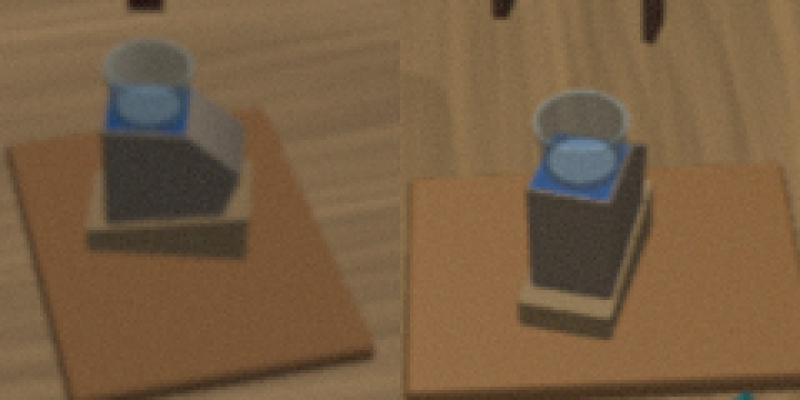

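The ramekin stands centred and level on the blue side (scene crop at (149,95), side crop at (581,145)). The block sits on the wedge and the gripper is clear. I hand in.

```bash
python3 -c "
from station import sign_off
print(sign_off())"
```

```text
the job is handed in; nothing more can be done
None
```

The stand is built and handed in after about 33 s of robot time: the block lies blue side up and level on the wedge, within about 2 mm of centre. The ramekin stands upright about 1 mm from the middle of the blue side, and the tongs were never touched; no verdict came back.

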